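# Scrub out the stained beaker and nest the set

### The job

Take the bottle brush from its stand and, before it is nested, scrub out the blue-stained beaker where it stands with three full strokes, the lower end of the brush going straight down to the floor and back up to the rim each time; then hang the brush back in the fork of its stand. Nest the three plastic beakers into one upright stack standing on the worktop, each one fully home in the one below and the freshly scrubbed one on top, where it can dry. Set things down, do not drop them or tip a beaker over, and leave the glass beaker, tube rack and timer alone.

Things in the scene. Friction and masses are not known exactly. Their poses are not given: they have to be found in the camera images.
- beaker_clean_1: Clean milky plastic beaker, 60 g (varies), 92 mm high; origin under its centre, z up. Outside 44 mm across at the foot, widening to 55 mm at z = 63 mm, where a level shoulder steps out to a straight collar, 64 mm across, z = 64 to 92 mm (3 mm lip at the top, 66 mm): grip across this collar. Inside: floor at z = 3 mm, 40 mm across; 50 mm below the shoulder, 58 mm in the collar.
- beaker_clean_2: The other clean beaker, same as beaker_clean_1 and interchangeable with it. How they nest: a beaker goes down into another until its shoulder sits on the lower one's rim (1.5 mm play round it). Its origin is then 28.5 mm above that of the lower one and only its collar (28 mm) stands out.
- beaker_stained: The stained beaker: same shape and size as beaker_clean_1 and nests alike, but with dried blue dye on its floor, in a band inside the body and round the rim. The blue has dyed the plastic and stays visible after scrubbing.
- bottle_brush: Bottle brush, 200 mm, 90 g, hangs upright, yaw of no matter. Origin at the lower end of the bristles, z up. White soft bristles to z = 72 mm, 40 mm across (only a core 24 mm across is solid), wire, neck 10 mm thick (z = 100 to 118 mm), collar 30 mm across (z = 118 to 122 mm) that rests on the stand's fork, blue handle 22 mm thick (z = 122 to 200 mm).
- brush_stand: Brush stand, fixed. Origin on the sink board (which lies at z = -4 mm; the beakers stand on it too) below the hanging brush's axis; its -x is the open side. White drip dish 116 x 84 mm (x = -42 to +74 mm, 10 mm high), steel post at x = +55 mm, arm ending in a flat fork. Nothing but the brush stands higher than 152 mm.
- fork (a point): The fork's seat, on the brush's axis: two level prongs along the stand's x, slot 16 mm wide, upper faces 145 mm above the stand's origin (this point); the hanging brush's origin is 118 mm below them. Prong ends (x = -21 mm) turn up 5 mm, a stop at x = +20 mm is 6 mm high: lift the brush 10 mm or more, then draw its neck out along the stand's -x (50 mm clears it). Hang it back in reverse.
- glass_beaker: Bystander: clear glass beaker, 65 mm across, 87 mm high, origin under its centre.
- tube_rack: Bystander: empty blue grid rack for tubes, 59 x 154 x 62 mm, origin under its centre.
- timer: Bystander: white bench timer with three coloured keys, 58 x 70 x 20 mm, origin under its centre.

How it is judged:
On the way, in this order (a step that is already met when the one before it is completed fails the run):
1. first stroke down: the brush's lower end within 17 mm of the floor of the stained beaker, which stands on the worktop (z of bottle_brush in the frame of beaker_stained below 0.02 m and horizontal distance between bottle_brush and beaker_stained below 0.018 m and height (world z) of beaker_stained below 0.004 m and angle between beaker_stained's own z axis and vertical below 0.15 rad), for 0.04 s.
2. first stroke up: the brush's lower end raised more than 55 mm above the underside of that beaker, still over it (z of bottle_brush in the frame of beaker_stained above 0.055 m and horizontal distance between bottle_brush and beaker_stained below 0.018 m and height (world z) of beaker_stained below 0.004 m and angle between beaker_stained's own z axis and vertical below 0.15 rad), for 0.04 s.
3. second stroke down: the brush's lower end within 17 mm of the floor of the stained beaker, which stands on the worktop (all of step 1), for 0.04 s.
4. second stroke up: the brush's lower end raised more than 55 mm above the underside of that beaker, still over it (all of step 2), for 0.04 s.
5. third stroke down: the brush's lower end within 17 mm of the floor of the stained beaker, which stands on the worktop (all of step 3), for 0.04 s.
6. third stroke up: the brush's lower end raised more than 55 mm above the underside of that beaker, still over it (all of step 4), for 0.04 s.
At the end, for the whole second after the job is handed in: Clean beaker on the worktop, other clean one nested in it, stained one on top: each within 4 mm of concentric, 25 to 32 mm above the one below, upright (0.06 rad), at rest. The brush hangs in its fork: within 8 mm of the axis, lower end 22 to 32 mm up its stand, upright (0.12 rad) (((horizontal distance between beaker_clean_2 and beaker_clean_1 below 0.004 m and z of beaker_clean_2 in the frame of beaker_clean_1 between 0.025 and 0.032 m and horizontal distance between beaker_stained and beaker_clean_2 below 0.004 m and z of beaker_stained in the frame of beaker_clean_2 between 0.025 and 0.032 m and height (world z) of beaker_clean_1 below 0.002 m) or (horizontal distance between beaker_clean_1 and beaker_clean_2 below 0.004 m and z of beaker_clean_1 in the frame of beaker_clean_2 between 0.025 and 0.032 m and horizontal distance between beaker_stained and beaker_clean_1 below 0.004 m and z of beaker_stained in the frame of beaker_clean_1 between 0.025 and 0.032 m and height (world z) of beaker_clean_2 below 0.002 m)) and angle between each of beaker_clean_1, beaker_clean_2, beaker_stained's own z axis and vertical below 0.06 rad and linear speed of each of beaker_clean_1, beaker_clean_2, beaker_stained, bottle_brush below 0.02 m/s and horizontal distance between bottle_brush and brush_stand below 0.008 m and z of bottle_brush in the frame of brush_stand between 0.022 and 0.032 m and angle between bottle_brush's own z axis and vertical below 0.12 rad); the robot touches nothing.
It fails at once if a plastic beaker falls over (angle between any of beaker_clean_1, beaker_clean_2, beaker_stained's own z axis and vertical above 0.7 rad).
It fails at once if a plastic beaker or the brush falls free (faster than 0.9 m/s, that is from more than about 4 cm) instead of being set down ((linear speed of beaker_clean_1 above 0.9 m/s and contact force between the fingers and beaker_clean_1 below 0.1 N) or (linear speed of beaker_clean_2 above 0.9 m/s and contact force between the fingers and beaker_clean_2 below 0.1 N) or (linear speed of beaker_stained above 0.9 m/s and contact force between the fingers and beaker_stained below 0.1 N) or (linear speed of bottle_brush above 0.9 m/s and contact force between the fingers and bottle_brush below 0.1 N)).
It fails at once if a bystander (glass beaker, tube rack, timer) is shifted by more than 30 mm or tipped (distance of any of glass_beaker, tube_rack, timer from where it was at the start of the episode above 0.03 m or angle between any of glass_beaker, tube_rack, timer's own z axis and vertical above 0.35 rad).
It also fails if it takes over 67 s, if anything falls off the work surface, if the arm or the gripper's body presses on something with over 40 N, if the wrist force passes 120 N, or if a joint passes its speed limit or range.

### The arm

A 7-joint arm with a two-finger parallel gripper is mounted at the origin on a cart in front of the work surface, level with it; the furniture and walls round the work are solid. World frame = base frame: x ahead of the robot, y to its left, z up, the work surface at z = 0. Lengths are in m, angles in rad, forces in N, time in s.
With the tool pointing down it reaches from about 0.375 to 0.925 m from the base axis. Payload 3.1 kg.
Tool frame: the origin (TCP) lies between the finger pads; the fingertips stand 19 mm ahead of it and the grasp point (between the pads) is the TCP; z points along the fingers, y is the line along which they close (so a half turn about z gives the same grasp; the last joint's range is limited). The gripper opens to 85 mm and grips with 20 to 120 N. Pads are 22 mm wide; open, the fingers measure 114 mm over their backs; the gripper's body (76 mm by 85 mm) begins 54 mm behind the grasp point. The pads swing forward as they close: fully open they stand 13 mm farther back than shut.
Start: joints at [1.124, 0.383, 0.044, 1.598, -0.018, 1.161, -0.05], TCP at [0.222, -0.611, 0.25] pointing down, gripper open.
Joint ranges: [-2.61, 2.61], [-0.41, 2.15], [-1.48, 1.57], [0, 2.5], [-1.57, 4.71], [0.05, 1.97], [-2.85, 2.85]. Speed limits (rad/s): [2.79, 2.79, 3.14, 3.14, 3.14, 3.14, 3.14].

### API

Orientations are given as a unit quaternion [x, y, z, w].
In Python, from bench import move_ptp, movel, move_j, move_gripper, pause, inverse_kinematics, read_camera, camera_params, MotionError, sign_off, look_for, tip_of, read_time_s, read_qpos, read_joint_vel, read_effort, read_eef_pos, read_tcp_rot, read_ft_force, read_ft_torque, read_finger_gap, read_grasp_force gives the robot as it stands. Calls block until the motion is done:
- move_ptp(position, orientation): joint-space move of the TCP to a pose.
- movel(position, orientation=None, speed=0.15): straight line of the TCP; orientation=None keeps the orientation; speed is the mean speed in m/s.
- move_j(angles): joint-space move.
- move_gripper(opening, effort=None): finger opening in m; effort is the grip in N (None keeps the last); returns when the fingers have stopped.
- pause(seconds).
- inverse_kinematics(position, orientation): joint angles nearest the present ones, or None.
- read_camera(name): name is "scene" or "side" or "wrist"; returns the picture (420x560x3 uint8, red, green, blue); there is no depth.
- camera_params(name): a dict with "K" (3x3 intrinsics, pixels), "camera_from_world" (4x4, takes a point from world to camera coordinates). Camera axes: x right, y down, z forward; pixel columns grow to the right and rows downward; lengths in m; the calibration is good to about 2 mm. A picture is of the moment at which its call begins: read the wrist's pose just before it. camera_params takes no time and is no camera call; for the wrist camera it gives the pose at the moment of the call.
A pose or a line that the arm cannot do raises MotionError and nothing moves.
- sign_off(): hands the job in; it is judged then, once.
Trained networks look in the newest picture that a camera, given by its name, has taken for a name from the list of things; names that differ only in an ending like _2 or _b are one class to them, and where a whole thing is asked for, a point or a joint stands for the part that bears it (a point fixed in the world has none). Each returns a list of dicts, best first, with "confidence" (0 to 1); they miss things now and then, are a little off and sometimes report something else, mostly with a low value. They report only what shows in the picture. A call takes as long as a camera call.
- look_for(camera, name): "at" ([column, row] in pixels, amid what is visible of it).
- tip_of(camera, name): "at" ([column, row] in pixels: a listed point, or the origin of a listed thing).
Readings, each from a call of its own:
- read_time_s(): time.
- read_qpos(): joint angles.
- read_joint_vel(): joint speeds.
- read_effort(): joint torques, N m.
- read_eef_pos(): TCP position.
- read_tcp_rot(): TCP orientation.
- read_ft_force(): force on the tool from outside, world axes, zero at the start.
- read_ft_torque(): the same for the moment, N m.
- read_finger_gap(): finger opening in m.
- read_grasp_force(): force on a finger pad.
Only numpy, scipy, OpenCV 4.12 (cv2) and the standard library are available. Lean on these libraries where they do the work, as an engineer would, in place of code of your own. Each camera call takes 0.05 s, during which the arm holds its last target. There are 200 camera calls.

## Working session

There is one attempt and no reset: what is moved stays moved. The work goes in short steps, each a Python script; the robot and the scene stay as the last script left them, time stands still between calls to the robot, and variables do not carry over. Pictures are saved under pics/ and viewed, at most 10 in all, crops included, and the job is handed in when it is done.

```bash
ls; mkdir -p pics
python3 - <<'E'
from bench import *
import cv2,numpy as np
ims=[]
for c in ["scene","side"]:
    im=read_camera(c); ims.append(im); cv2.imwrite(f"pics/{c}0.png",im[:,:,::-1])
    p=camera_params(c); print(c,np.linalg.inv(p["camera_from_world"])[:3].round(3).tolist(),p["K"][0][0])
    for n in ["beaker_clean_1","beaker_stained","bottle_brush","brush_stand","fork","glass_beaker","tube_rack","timer"]:
        print(n,[(np.round(d["at"],1).tolist(),round(d["confidence"],2)) for d in tip_of(c,n)][:4])
print(read_time_s(),read_tcp_rot(),read_finger_gap())
E
```

```text
pics
scene [[0.998, 0.063, -0.015, 0.524], [0.063, -0.892, 0.448, -0.781], [0.015, -0.448, -0.894, 1.086]] 507.31261267800363
beaker_clean_1 [([229.8, 263.5], 0.83), ([306.3, 218.3], 0.77)]
beaker_stained [([227.4, 198.1], 0.58), ([230.7, 263.6], 0.35)]
bottle_brush [([305.5, 252.2], 0.92)]
brush_stand [([308.3, 259.2], 0.61)]
fork [([311.0, 233.3], 0.6)]
glass_beaker [([365.3, 212.3], 0.66)]
tube_rack [([365.7, 259.6], 0.62)]
timer [([180.8, 226.8], 0.57)]
side [[-0.384, -0.817, 0.43, 0.075], [-0.923, 0.334, -0.191, -0.107], [0.012, -0.47, -0.882, 1.013]] 486.7532687640863
beaker_clean_1 [([331.1, 263.2], 0.8), ([263.2, 298.6], 0.72), ([255.7, 225.4], 0.62)]
beaker_stained [([263.4, 298.6], 0.6), ([322.1, 330.1], 0.22)]
bottle_brush [([291.9, 202.7], 0.86)]
brush_stand [([292.9, 205.4], 0.98)]
fork [([295.7, 173.4], 0.6)]
glass_beaker [([216.0, 175.9], 0.84)]
tube_rack [([261.7, 159.8], 0.97)]
timer [([322.8, 331.9], 0.57)]
0.9 [9.84827564e-01 1.73535783e-01 1.35062633e-05 2.95348545e-05] 0.08510995124480922
```

View pics/scene0.png

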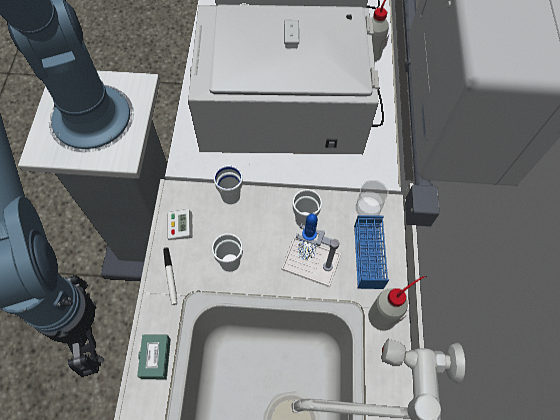

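View pics/side0.png

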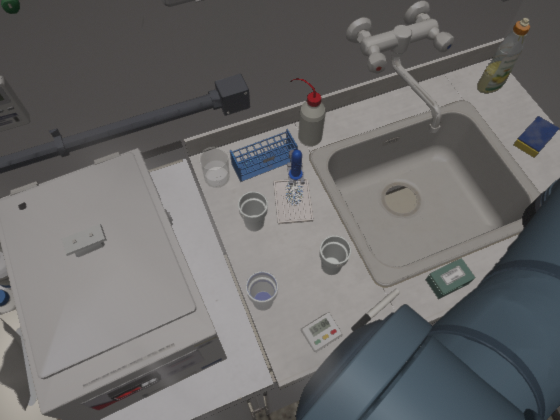

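```bash
cat > h.py <<'E'
from bench import *
import numpy as np, cv2
from scipy.optimize import least_squares
def proj(cam,X):
    p=cam; M=np.array(p["camera_from_world"]); K=np.array(p["K"])
    c=(M[:3,:3]@np.atleast_2d(X).T).T+M[:3,3]; u=(K@c.T).T; return u[:,:2]/u[:,2:]
def ray(p,uv,z):
    M=np.linalg.inv(p["camera_from_world"]); d=M[:3,:3]@np.linalg.inv(p["K"])@np.array([uv[0],uv[1],1.])
    return M[:3,3]+d*(z-M[2,3])/d[2]
def tri(obs):
    f=lambda X: np.concatenate([proj(p,X)[0]-uv for p,uv in obs])
    r=least_squares(f,[.5,-.6,.05]); return r.x,np.sqrt(r.cost)
E
python3 - <<'E'
from h import *
s=camera_params("scene");d=camera_params("side")
obs=dict(c1=([229.8,263.5],[331.1,263.2]),c2=([306.3,218.3],[255.7,225.4]),st=([227.4,198.1],[263.4,298.6]),brush=([305.5,252.2],[291.9,202.7]),stand=([308.3,259.2],[292.9,205.4]),fork=([311,233.3],[295.7,173.4]),glass=([365.3,212.3],[216,175.9]),rack=([365.7,259.6],[261.7,159.8]),timer=([180.8,226.8],[322.8,331.9]))
for k,(a,b) in obs.items():
    X,e=tri([(s,a),(d,b)]); print(k,X.round(4),round(e,1),ray(s,a,0).round(3),ray(d,b,0).round(3))
E
```

```text
c1 [ 0.4084 -0.3806  0.0016] 0.8 [ 0.407 -0.381  0.   ] [ 0.41 -0.38  0.  ]
c2 [ 0.5714 -0.2561 -0.0068] 2.5 [ 0.576 -0.255  0.   ] [ 0.563 -0.258  0.   ]
st [ 0.3876 -0.2118  0.0016] 2.1 [ 0.383 -0.214  0.   ] [ 0.392 -0.21   0.   ]
brush [ 0.575  -0.3529  0.0254] 0.6 [ 0.577 -0.342  0.   ] [ 0.587 -0.36   0.   ]
stand [ 0.5827 -0.3588 -0.003 ] 1.0 [ 0.584 -0.358  0.   ] [ 0.579 -0.359  0.   ]
fork [ 0.5785 -0.3588  0.1431] 0.9 [ 0.588 -0.293  0.   ] [ 0.659 -0.401  0.   ]
glass [ 0.7229 -0.2211 -0.0059] 2.9 [ 0.716 -0.229  0.   ] [ 0.726 -0.217  0.   ]
rack [ 0.7223 -0.3435 -0.0042] 3.5 [ 0.715 -0.35   0.   ] [ 0.728 -0.338  0.   ]
timer [ 0.2797 -0.2976 -0.0041] 1.0 [ 0.283 -0.298  0.   ] [ 0.277 -0.298  0.   ]
```

The scene view shows the stained beaker at (227,182), clean beakers at (229,250) and (306,205), brush at (311,225) with its post to the right at (330,250). The incubator stands behind at y > about -0.15. The side view agrees, with the stained beaker at (262,290) and the brush at (296,165).

Run:
```python
from h import *
s=camera_params("scene");d=camera_params("side")
for n,uv in dict(dl1=(296,234),dl2=(283,270),dr1=(341,252),dr2=(332,286)).items(): print(n,ray(s,uv,.006).round(3))
for n,uv in dict(b1=(193,152),b2=(365,153)).items(): print(n,ray(s,uv,0).round(3))
for n,uv in dict(dl1=(275,182),dl2=(309,181),dr1=(275,222),dr2=(313,221)).items(): print(n,ray(d,uv,.006).round(3))
for z in (.1,.2,.25,.3): print(z,ray(s,(189,96),z).round(3))
print(tri([(s,(189,96)),(d,(213,318))]))
for P in ([.47,-.30,.40],[.39,-.212,.3],[.39,-.212,.08],[.578,-.355,.183]):
  for yaw in (-.35,0,1.57,-1.57):
    # tool down: rot about x by pi then yaw
    q=[np.cos(yaw/2),np.sin(yaw/2),0,0]
    r=inverse_kinematics(P,q); print(P,yaw,None if r is None else np.round(r,2))
```

```text
dl1 [ 0.553 -0.3    0.006]
dl2 [ 0.528 -0.391  0.006]
dr1 [ 0.658 -0.338  0.006]
dr2 [ 0.639 -0.421  0.006]
b1 [ 0.283 -0.089  0.   ]
b2 [ 0.718 -0.061  0.   ]
dl1 [ 0.652 -0.343  0.006]
dl2 [ 0.624 -0.421  0.006]
dr1 [ 0.551 -0.302  0.006]
dr2 [ 0.52  -0.385  0.006]
0.1 [0.273 0.007 0.1  ]
0.2 [ 0.298 -0.073  0.2  ]
0.25 [ 0.311 -0.113  0.25 ]
0.3 [ 0.324 -0.153  0.3  ]
(array([ 0.3136871 , -0.10052271,  0.24093211]), np.float64(2.8196087841317694))
[0.47, -0.3, 0.4] -0.35 [ 0.59  0.12 -0.11  1.62  0.01  1.41 -1.44]
[0.47, -0.3, 0.4] 0 [ 0.61  0.12 -0.13  1.62  0.02  1.41 -1.09]
[0.47, -0.3, 0.4] 1.57 [ 0.79  0.13 -0.33  1.61  0.04  1.41  0.46]
[0.47, -0.3, 0.4] -1.57 [ 0.5   0.12 -0.    1.62  0.    1.4  -2.65]
[0.39, -0.212, 0.3] -0.35 [ 0.61 -0.05 -0.2   2.   -0.01  1.19 -1.5 ]
[0.39, -0.212, 0.3] 0 [ 0.62 -0.05 -0.2   2.   -0.01  1.19 -1.15]
[0.39, -0.212, 0.3] 1.57 [ 0.81 -0.04 -0.39  1.99 -0.02  1.19  0.43]
[0.39, -0.212, 0.3] -1.57 [ 0.55 -0.05 -0.14  2.   -0.01  1.19 -2.73]
[0.39, -0.212, 0.08] -0.35 [ 0.54  0.25 -0.15  2.2   0.06  0.69 -1.57]
[0.39, -0.212, 0.08] 0 [ 0.58  0.26 -0.19  2.2   0.08  0.69 -1.23]
[0.39, -0.212, 0.08] 1.57 [ 0.77  0.28 -0.39  2.19  0.16  0.7   0.26]
[0.39, -0.212, 0.08] -1.57 [ 0.39  0.25  0.02  2.21 -0.01  0.69 -2.73]
[0.578, -0.355, 0.183] -0.35 [ 0.51  0.5  -0.03  1.58  0.02  1.07 -1.44]
[0.578, -0.355, 0.183] 0 [ 0.55  0.5  -0.08  1.58  0.04  1.07 -1.11]
[0.578, -0.355, 0.183] 1.57 [ 0.72  0.52 -0.31  1.57  0.17  1.08  0.37]
[0.578, -0.355, 0.183] -1.57 [ 0.36  0.5   0.17  1.59 -0.09  1.06 -2.58]
```

```bash
cat >> h.py <<'E'
YAW=-0.31
Q=[np.cos(YAW/2),np.sin(YAW/2),0,0]
U=np.array([np.cos(YAW),np.sin(YAW),0])
def wlook(names,fn=None,f=tip_of):
    p=camera_params("wrist"); im=read_camera("wrist")
    if fn: cv2.imwrite(f"pics/{fn}.png",im[:,:,::-1])
    for n,z in names:
        print(n,[(np.round(d["at"],1).tolist(),round(d["confidence"],2),ray(p,d["at"],z)[:2].round(4).tolist()) for d in f("wrist",n)][:4])
    return p,im
E
python3 - <<'E'
from h import *
move_ptp([.47,-.32,.40],Q)
print(read_time_s(),read_eef_pos())
p,im=wlook([("beaker_clean_1",-.004),("beaker_stained",-.004),("bottle_brush",.023),("fork",.141),("brush_stand",-.004)],"w1")
print(np.linalg.inv(p["camera_from_world"])[:3].round(3).tolist(),p["K"][0][0])
E
```

```text
2.4167 [ 0.46902948 -0.32130444  0.39946685]
beaker_clean_1 [([219.4, 84.6], 0.69, [0.5684, -0.2618]), ([326.6, 163.5], 0.56, [0.4122, -0.3754]), ([300.2, 254.8], 0.34, [0.2763, -0.2922])]
beaker_stained [([229.7, 211.2], 0.71, [0.3849, -0.2081])]
bottle_brush [([281.7, 56.6], 0.82, [0.5749, -0.3563])]
fork [([286.3, 50.9], 0.72, [0.5728, -0.3603])]
brush_stand [([281.9, 56.3], 0.82, [0.5765, -0.3572]), ([301.0, 254.8], 0.58, [0.2759, -0.2935])]
[[-0.308, -0.898, -0.314, 0.551], [-0.952, 0.29, 0.101, -0.348], [0.0, 0.33, -0.944, 0.524]] 354.90732129924424
```

View pics/w1.png

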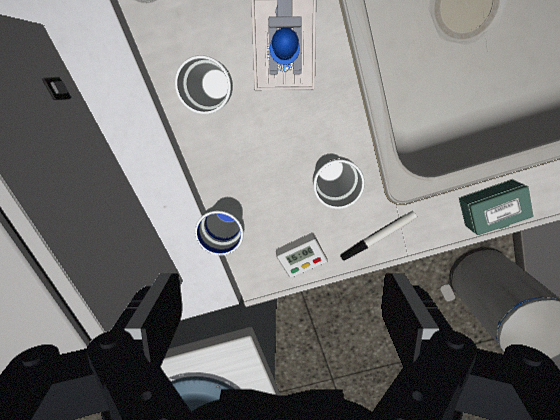

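The wrist view shows rims at about (338,183) for clean, (220,233) for stained and (204,84) for clean 2. The brush handle is at (285,45), and the stand's axis runs up the image, so my yaw matches.

Run:
```python
from h import *
p=camera_params("wrist")
for n,uv in dict(c1=(338,183),st=(220,233),c2=(204,84)).items(): print(n,ray(p,uv,.088).round(4))
print(ray(p,(285,46),.196).round(4))
B=np.array([.5755,-.357,0])
move_gripper(.05)
move_ptp(B+[0,0,.29],Q)
movel(B+[0,0,.183],Q,speed=.12)
move_gripper(.015,effort=40)
print(read_finger_gap(),read_grasp_force(),read_ft_force(),read_eef_pos(),read_time_s())
im=read_camera("scene");cv2.imwrite("pics/s2.png",cv2.resize(im[140:300,180:420,::-1],None,fx=3,fy=3))
```

```text
c1 [ 0.408 -0.377  0.088]
st [ 0.389  -0.2083  0.088 ]
c2 [ 0.5721 -0.2591  0.088 ]
[ 0.5742 -0.3579  0.196 ]
0.02082726130311024 39.01467204093933 [-0.44953276  0.35107217  2.46699321] [ 0.57610388 -0.35752347  0.18421886] 5.2333
```

View pics/s2.png

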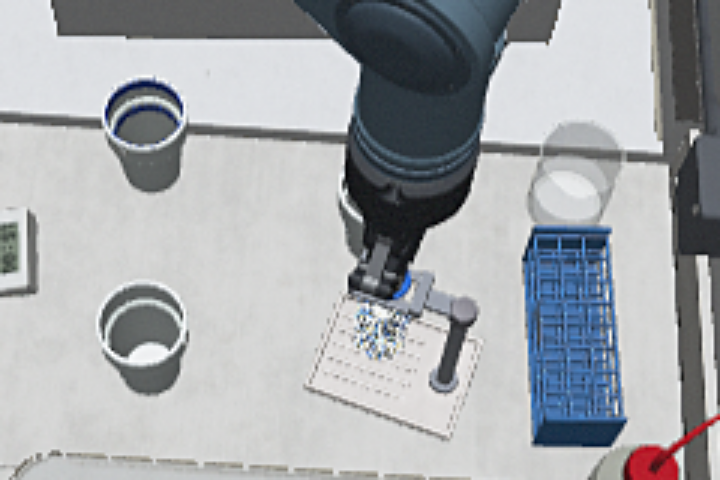

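Run:
```python
from h import *
e=np.array(read_eef_pos()); np.save("hang.npy",e)
movel(e+[0,0,.018],Q,speed=.08)
a=e+[0,0,.018]-U*.075
movel(a,Q,speed=.12)
print("out",read_ft_force(),read_finger_gap())
a[2]=.29; movel(a,Q,speed=.2)
S=np.array([.3875,-.209,0])
movel(S+[0,0,.29],Q,speed=.25)
off=.161
for i in range(3):
    movel(S+[0,0,off+.008],Q,speed=.1); pause(.1)
    print("dn",np.round(read_eef_pos(),4),np.round(read_ft_force(),1))
    movel(S+[0,0,off+.078],Q,speed=.1); pause(.1)
    print("up",np.round(read_eef_pos(),4),np.round(read_ft_force(),1))
    if i==0:
        im=read_camera("scene");cv2.imwrite("pics/s3.png",cv2.resize(im[100:260,140:380,::-1],None,fx=3,fy=3))
print(read_finger_gap(),read_time_s())
```

```text
out [-0.07410087  0.16570118 -1.58354839] 0.0212020604251056
dn [ 0.3881 -0.2093  0.1697] [-0.1 -0.3 -0.3]
up [ 0.3868 -0.2087  0.238 ] [-0.2  0.1 -1. ]
dn [ 0.3883 -0.2094  0.1699] [ 0.4  1.  -0.3]
up [ 0.3868 -0.2087  0.238 ] [ 0.  -0.6 -0.8]
dn [ 0.3883 -0.2094  0.1699] [ 0.5 -0.8 -1. ]
up [ 0.3868 -0.2087  0.238 ] [ 0.4 -0.5 -1.2]
0.02085107166891399 14.1333
```

View pics/s3.png

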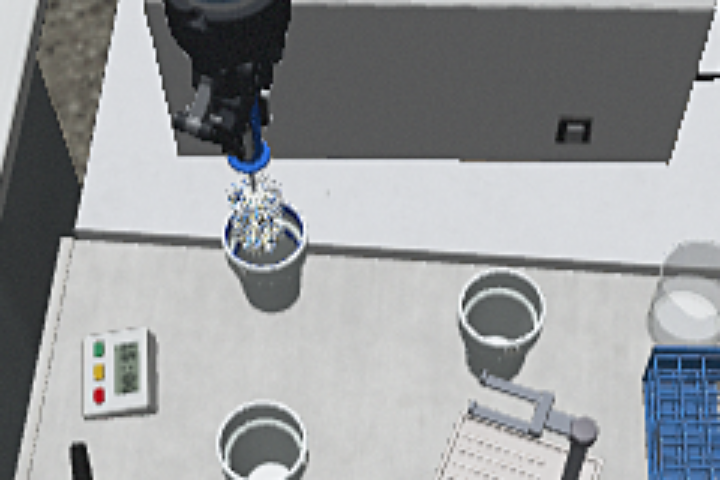

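The brush was centred over the stained beaker at (265,215), which stayed upright, and the fork prongs at (475,390) are free. Next I hang the brush back and pick up clean beaker 2.

Run:
```python
from h import *
e=np.array([.5755,-.357,.183])
a=e+[0,0,.018]-U*.075
S=np.array(read_eef_pos()); S[2]=.29; movel(S,Q,speed=.2)
movel([a[0],a[1],.29],Q,speed=.25)
movel(a,Q,speed=.2)
movel(e+[0,0,.018],Q,speed=.12)
print(np.round(read_ft_force(),1),np.round(read_eef_pos(),4))
movel(e+[0,0,.0005],Q,speed=.06)
print(np.round(read_ft_force(),1),np.round(read_eef_pos(),4))
move_gripper(.045)
movel(e+[0,0,.11],Q,speed=.2)
move_gripper(.085)
C2=np.array([.571,-.2595,0])
move_ptp(C2+[-.06,.02,.30],Q)
p,im=wlook([("beaker_clean_1",-.004),("bottle_brush",.023),("fork",.141)],"w4")
im=read_camera("side")
s=camera_params("side")
for n,z in (("bottle_brush",.023),("fork",.141)): print(n,[(d["at"],ray(s,d["at"],z).round(4)) for d in tip_of("side",n)][:1])
cv2.imwrite("pics/w4c.png",np.hstack([cv2.imread("pics/w4.png")[:300,100:460],cv2.resize(im[100:250,190:340,::-1],(300,300))]))
print(read_time_s())
```

```text
[ 0.6  0.5 -1.1] [ 0.5752 -0.3572  0.2014]
[-0.7  0.1  3.5] [ 0.575  -0.3576  0.1839]
beaker_clean_1 [([407.7, 196.8], 0.84, [0.4077, -0.3755]), ([279.2, 99.3], 0.63, [0.5713, -0.2563])]
bottle_brush [([370.1, 67.7], 0.8, [0.574, -0.3585])]
fork []
bottle_brush [([293.0, 200.3], array([ 0.5799, -0.3591,  0.023 ]))]
fork [([295.4, 174.3], array([ 0.5761, -0.3588,  0.141 ]))]
19.6667
```

View pics/w4c.png

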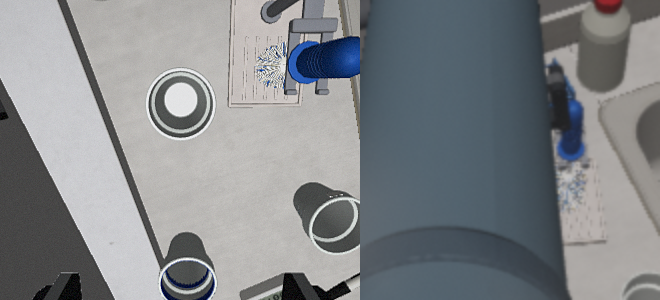

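The brush hangs in its fork again, with the handle at about (320,60) of the crop and the prongs either side. Clean 2's rim is centred at full-image (280,103). I'll grip it with a 90° turned yaw to stay clear of the stand.

```bash
cat >> h.py <<'E'
Y2=YAW+np.pi/2
QB=[np.cos(Y2/2),np.sin(Y2/2),0,0]
E
python3 - <<'E'
from h import *
p=camera_params("wrist")
r=ray(p,(280.5,103.5),.088); r1=ray(p,(435,224),.088); print(r,r1)
C2=np.array([(r[0]+.571)/2,(r[1]-.258)/2,0]); print(C2)
move_ptp(C2+[0,0,.20],QB)
movel(C2+[0,0,.078],QB,speed=.12)
print(np.round(read_ft_force(),1))
move_gripper(.055,effort=25)
print(read_finger_gap(),read_grasp_force(),np.round(read_ft_force(),1),read_time_s())
im=read_camera("side");cv2.imwrite("pics/s5.png",cv2.resize(im[130:290,180:380,::-1],None,fx=3.5,fy=3.5))
E
```

```text
[ 0.57175317 -0.25932117  0.088     ] [ 0.40968246 -0.37328059  0.088     ]
[ 0.57137659 -0.25866059  0.        ]
[ 0.4 -0.8  0.7]
0.062239702975955345 27.333100573159754 [-1.3  0.7  5.9] 22.5
```

View pics/s5.png

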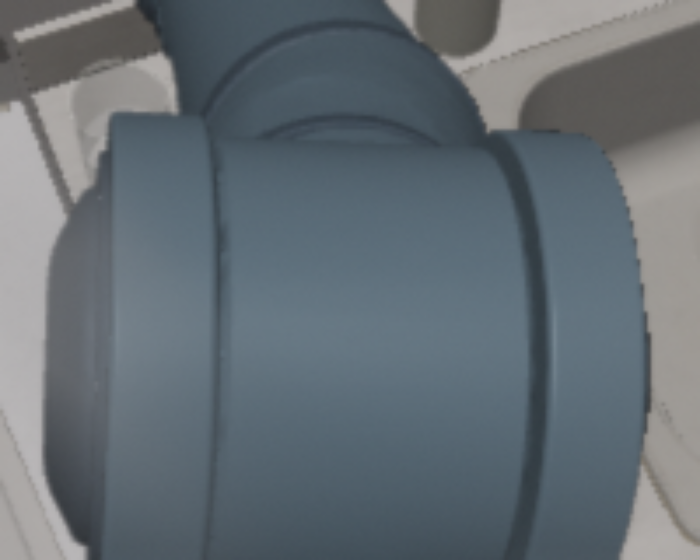

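The arm hides the grip in that view, but the gap of 62 mm and the pad force show the collar is held. Next I lift, carry, and look down at clean 1 with the wrist camera.

Run:
```python
from h import *
e=np.array(read_eef_pos())
movel(e+[0,0,.14],QB,speed=.15)
movel([.46,-.28,.225],QB,speed=.25)
movel([.38,-.475,.225],QB,speed=.25)
p,im=wlook([("beaker_clean_1",-.004)],"w6")
print(read_finger_gap(),np.round(read_ft_force(),1),np.round(read_eef_pos(),4),read_time_s())
# rim prediction for overlay
t=np.linspace(0,2*np.pi,40)
for r in [.033]:
    P=np.c_[.409+r*np.cos(t),-.376+r*np.sin(t),0*t+.088]
    for u in proj(p,P): cv2.circle(im,tuple(int(round(v)) for v in u),1,(255,0,0),-1)
cv2.imwrite("pics/w6o.png",im[:,:,::-1])
```

```text
beaker_clean_1 [([278.2, 219.5], 0.58, [0.3618, -0.5268])]
0.06201532099637232 [ 0.1  0.4 -0.7] [ 0.3822 -0.4724  0.2249] 25.3417
```

View pics/w6o.png

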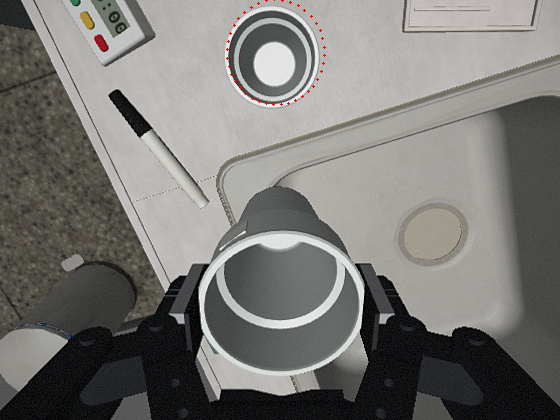

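The picture shows the held beaker's rim spanning columns 200–363, rows 232–377. Clean 1's rim spans columns 226–320, rows 6–107, a few pixels off the red prediction. I'll fit both.

Run:
```python
from h import *
p=camera_params("wrist")
t=np.linspace(0,2*np.pi,181)
def box(X,r=.033):
    u=proj(p,np.c_[X[0]+r*np.cos(t),X[1]+r*np.sin(t),0*t+X[2]]); return np.r_[u.min(0),u.max(0)]
m=np.array([200,231,363.5,377.]); e=np.array(read_eef_pos())
r=least_squares(lambda X:box(X)-m,[e[0],e[1],e[2]+.01]); h=r.x
d=h-e; print("held rim - tcp",d.round(4),"along tool x (U2),y:",d[:2]@[np.cos(Y2),np.sin(Y2)],d[:2]@[-np.sin(Y2),np.cos(Y2)],r.fun.round(1))
m=np.array([225.5,6,320,107.])
r=least_squares(lambda X:box([X[0],X[1],.088])-m,[.41,-.376]); print("c1",r.x.round(4),r.fun.round(1))
# brighter: threshold the c1 rim region and fit ellipse
im=cv2.imread("pics/w6.png",0)[0:125,205:345]
b=(im>225).astype(np.uint8); c,_=cv2.findContours(b,cv2.RETR_EXTERNAL,cv2.CHAIN_APPROX_NONE)
for k in sorted(c,key=lambda k:-cv2.contourArea(k))[:2]:
    if len(k)>20: (x,y),ax,a=cv2.fitEllipse(k); print((x+205,y),ax,ray(p,(x+205,y),.088).round(4))
```

```text
held rim - tcp [ 0.0001 -0.0019  0.0054] along tool x (U2),y: -0.0017901604159164656 -0.000695304394971344 [-1.8  2.   1.8 -2.3]
c1 [ 0.4063 -0.378 ] [-1.1 -1.4  1.1  1.7]
(271.236572265625, 56.91101837158203) (92.23297882080078, 98.52671813964844) [ 0.4058 -0.3764  0.088 ]
```

```bash
cat >> h.py <<'E'
def go(P,q,speed=.15,n=2):
    "line with steady-state correction"
    P=np.array(P,float); c=P.copy(); movel(c,q,speed=speed)
    for _ in range(n):
        pause(.15); err=P-read_eef_pos()
        if np.linalg.norm(err)<.0008: break
        c=c+err; movel(c,q,speed=.05)
    return c
E
python3 - <<'E'
from h import *
T=np.array([.4065,-.3756])
c=go([*T,.200],QB,.2)
print(np.round(read_eef_pos(),4),c.round(4),np.round(read_ft_force(),1))
for z in (.165,.135,.115,.109,.1065):
    c[2]=z+.0; movel(c,QB,speed=.07); pause(.1)
    f=np.array(read_ft_force()); print(z,np.round(read_eef_pos(),4),f.round(1),round(read_finger_gap(),4))
    if np.linalg.norm(f)>15: break
print(read_time_s())
E
```

```text
[ 0.4065 -0.3758  0.2001] [ 0.4066 -0.3754  0.2   ] [ 0.5 -1.   0.1]
0.165 [ 0.407  -0.3757  0.1654] [ 0.4 -0.3 -1. ] 0.0622
0.135 [ 0.4068 -0.3756  0.1352] [-0.5  0.2  0. ] 0.0619
0.115 [ 0.4065 -0.3752  0.1148] [-0.5 -0.5 -1.2] 0.0623
0.109 [ 0.4064 -0.3754  0.1089] [-0.6 -1.  -0.8] 0.0624
0.1065 [ 0.4071 -0.3762  0.1078] [-1.5  0.7  5.1] 0.0623
29.4833
```

Run:
```python
from h import *
move_gripper(.085)
e=np.array(read_eef_pos()); print(np.round(read_ft_force(),1))
movel(e+[0,0,.12],QB,speed=.15)
movel([.375,-.285,.24],QB,speed=.2); pause(.1)
p,im=wlook([("beaker_stained",-.004),("beaker_clean_1",-.004)],"w7")
t=np.linspace(0,2*np.pi,40)
for C,z in (((.388,-.209),.088),((.4065,-.377),.1165)):
    for u in proj(p,np.c_[C[0]+.033*np.cos(t),C[1]+.033*np.sin(t),0*t+z]): cv2.circle(im,tuple(int(round(v)) for v in u),1,(255,0,0),-1)
cv2.imwrite("pics/w7o.png",im[:,:,::-1]); print(read_eef_pos(),read_time_s())
```

```text
[ 0.2  0.7 -0.5]
beaker_stained [([267.7, 85.5], 0.97, [0.3866, -0.2083])]
beaker_clean_1 [([335.5, 241.9], 0.97, [0.4061, -0.3931]), ([330.7, 223.9], 0.68, [0.4068, -0.3699]), ([267.3, 84.8], 0.38, [0.3865, -0.2076])]
[ 0.37507662 -0.28608106  0.23974942] 31.675
```

View pics/w7o.png

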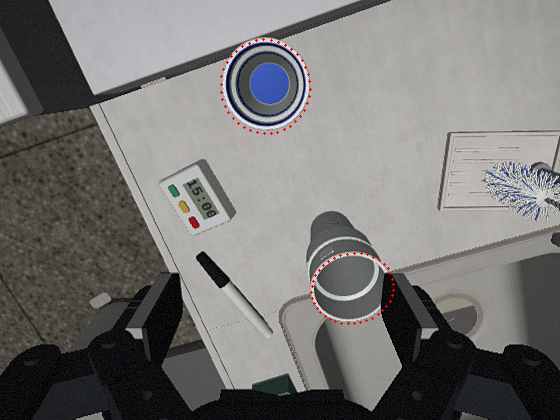

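The stack looks well nested at (350,290), and the stained beaker at (266,86) matches the prediction. Now I pick it up and nest it on top.

Run:
```python
from h import *
S=[.388,-.2085]
movel([*S,.20],QB,speed=.2)
c=go([*S,.12],QB,.12); c[2]=.078
movel(c,QB,speed=.1); print(np.round(read_eef_pos(),4),np.round(read_ft_force(),1))
move_gripper(.055,effort=25); print(read_finger_gap(),read_grasp_force())
c[2]=.24; movel(c,QB,speed=.15)
c=go([.4067,-.3775,.24],QB,.2)
# held-beaker check picture (not viewed unless needed)
p=camera_params("wrist"); cv2.imwrite("pics/w8.png",read_camera("wrist")[:,:,::-1])
print(np.round(read_eef_pos(),4),np.round(read_ft_force(),1),read_finger_gap())
for z in (.205,.165,.145,.138,.135):
    c[2]=z; movel(c,QB,speed=.08); pause(.1)
    f=np.array(read_ft_force()); print(z,np.round(read_eef_pos(),4),f.round(1),round(read_finger_gap(),4))
    if np.linalg.norm(f)>15: break
print(read_time_s())
```

```text
[ 0.388  -0.2084  0.0779] [-0.   0.   0.1]
0.0620400820430953 27.286623349646106
[ 0.4068 -0.3775  0.2399] [ 0.5 -0.6 -0.7] 0.062226903241938025
0.205 [ 0.4071 -0.3778  0.2054] [-0.8  0.  -0.4] 0.0625
0.165 [ 0.4072 -0.3779  0.1655] [ 0.2 -0.3 -0.2] 0.0623
0.145 [ 0.4067 -0.3775  0.1448] [ 0.5  0.7 -0.8] 0.0622
0.138 [ 0.4066 -0.3774  0.1378] [-0.5  1.  -0.9] 0.0621
0.135 [ 0.4068 -0.3779  0.1364] [-2.6  2.2  6.3] 0.0623
40.5
```

Run:
```python
from h import *
move_gripper(.085)
e=np.array(read_eef_pos()); movel(e+[0,0,.13],QB,speed=.12)
movel([.33,-.53,.30],QB,speed=.25); pause(.3)
a=read_camera("scene"); b=read_camera("side"); s=camera_params("scene"); d=camera_params("side")
for n in ("bottle_brush","fork","beaker_stained","beaker_clean_1"):
    A=tip_of("scene",n);B=tip_of("side",n)
    print(n,[x["at"] for x in A][:2],[x["at"] for x in B][:2], tri([(s,A[0]["at"]),(d,B[0]["at"])])[0].round(4) if A and B else "")
k=lambda im,x,y:cv2.resize(im[y:y+150,x:x+130,::-1],None,fx=3,fy=3)
cv2.imwrite("pics/f9.png",np.hstack([k(a,210,180),k(b,260,140)]))
print(read_time_s(),np.round(read_ft_force(),1))
```

```text
bottle_brush [[308.5, 253.5]] [[292.6, 201.7]] [ 0.5805 -0.3554  0.0219]
fork [[310.5, 233.8], [228.9, 261.3]] [[293.0, 173.4]] [ 0.5801 -0.3561  0.1389]
beaker_stained [[227.3, 255.4]] [[335.8, 255.9]] [ 0.4048 -0.3824  0.0524]
beaker_clean_1 [[231.2, 255.0]] [[331.0, 263.5]] [ 0.4064 -0.3715  0.0217]
43.7417 [-0.2  0.1 -0.3]
```

View pics/f9.png

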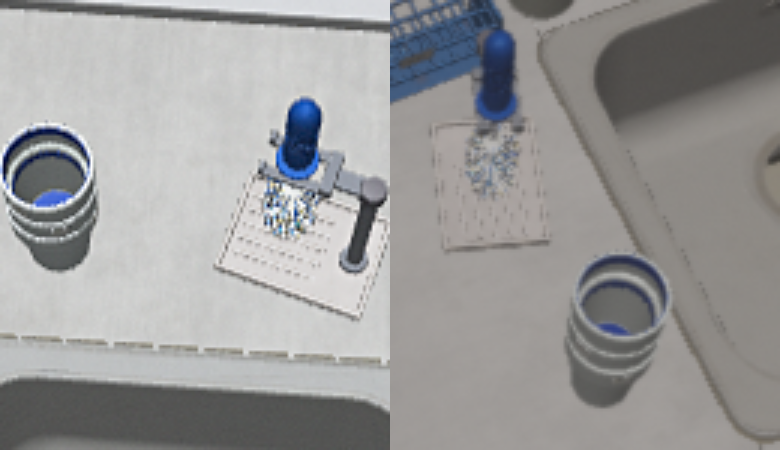

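The stack at (50,190) is upright and evenly stepped, with the blue-stained beaker on top. The brush hangs upright in its fork at (300,150).

```bash
python3 -c "
from bench import *
print(sign_off())"
```

```text
the job is handed in; nothing more can be done
None
```

I scrubbed the stained beaker with three full strokes, hung the brush back in its fork, nested the three beakers with the stained one on top, and handed the job in at about 44 s; the verdict was not shown.

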